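# Slide the peg jar along the fence to its stop

## Robot

A 7-joint arm with a two-finger parallel gripper is mounted at the origin on a cart in front of the work surface, level with it; the furniture and walls round the work are solid. World frame = base frame: x ahead of the robot, y to its left, z up, the work surface at z = 0. Lengths are in m, angles in rad, forces in N, time in s.
With the tool pointing down it reaches from about 0.375 to 0.925 m from the base axis. Payload 3.1 kg.
Tool frame: the origin (TCP) lies at the centre of the arm's flange, where the gripper is bolted on; the fingertips stand 173 mm ahead of it and the grasp point (between the pads) lies 155 mm ahead of it; z points along the fingers, y is the line along which they close (so a half turn about z gives the same grasp; the last joint's range is limited). The gripper opens to 85 mm and grips with 20 to 120 N. Pads are 22 mm wide; open, the fingers measure 114 mm over their backs; the gripper's body (76 mm by 85 mm) begins 54 mm behind the grasp point. The pads swing forward as they close: fully open they stand 13 mm farther back than shut.
Start: joints at [-1.279, 0.383, 0.044, 1.598, -0.018, 1.161, -0.05], TCP at [0.247, 0.601, 0.405] pointing down, gripper open.
Joint ranges: [-2.61, 2.61], [-0.41, 2.15], [-1.48, 1.57], [0, 2.5], [-1.57, 4.71], [0.05, 1.97], [-2.85, 2.85]. Speed limits (rad/s): [2.79, 2.79, 3.14, 3.14, 3.14, 3.14, 3.14].

## Interface

Orientations are given as a unit quaternion [x, y, z, w].
In Python, from cell import bot, optics gives the robot as it stands.
- The arm moves only by the tool jog_arm, never from a script. Its argument "series" is a list of rows, each an object with "linear": the shift along the tool's x, y, z in units of 60 mm (1.0 is 60 mm), a list of three; "delta_rot": the turn, a rotation vector about the tool's x, y, z in units of 5 degrees (1.0 is 5 degrees), a list of three; "fingers": the closure, from -1 (fully open) to 1 (shut), so that 0 is half open. A call has 1 to 12 rows; each row is the pose to reach, as a shift and turn from the pose commanded when the call began, along the tool's axes at that moment; what a row does not reach only later rows make up. A row lasts 1/8 s, in which the tool goes at most 62.5 mm and 10.7 degrees, less where a joint would pass 70% of its speed; a pose out of reach is approached as far as the arm can. A call with a gripper value outside its range is refused whole. The fingers move at their own pace and stop on an object; "newtons" is the grip in N (left out, the last holds). Time passes only in rows, so rows that repeat a pose let the fingers close. It gives the time, the measured TCP pose, the force, the opening and the grip force at its end, in the units of the state.
- bot.get_state(): the state, without advancing time (a new reading comes with each control period).
- optics.camera(name): name is "side" or "top" or "wrist"; returns (picture, depth): 400x640x3 uint8, red, green, blue; 400x640 float32, m along the optical axis (not along the pixel's ray), 0 where there is no reading.
- optics.calibration(name): a dict with "intrinsics" (3x3 intrinsics, pixels), "rvec" (rotation vector, rad) and "tvec" (3), from world to camera coordinates, as OpenCV has them. Camera axes: x right, y down, z forward; pixel columns grow to the right and rows downward; lengths in m; the calibration is good to about 2 mm. A picture is of the moment at which its call begins: read the wrist's pose just before it. calibration takes no time and is no camera call; for the wrist camera it gives the pose at the moment of the call.
- bot.hand_in(): hands the job in; it is judged then, once.
The state is a dict: "t": time; "joints": joint angles; "dq": joint speeds; "effort": joint torques, N m; "ee_pos": TCP position; "eef_rot": TCP orientation; "force": force on the tool from outside, world axes, zero at the start; "moment": the same for the moment, N m; "width": finger opening in m; "gripper_force": force on a finger pad.
Only numpy, scipy, OpenCV 4.12 (cv2) and the standard library are available. Lean on these libraries where they do the work, as an engineer would, in place of code of your own. Each camera call takes 0.05 s, during which the arm holds its last target. There are 200 camera calls.

## Task

Park the open jar of white pegs at its feeding place: with closed fingers push it across the table up against the fence, then push it along the fence, always touching the fence, until it meets the rubber of the clamped stop, wherever that is set. Press it home against the rubber for a moment, firmly but gently (about 8 N, never more than 15 N; the same limit holds for any push on the jar), and leave it standing there, free, with the brass feeler pushed in. Never lift or tip the jar, and leave the two small green terminal blocks and the steel dish where they are.

Things in the scene. Friction and masses are not known exactly. Their poses are not given: they have to be found in the camera images.
- jar: Open round jar of clear plastic full of white pegs, loose, 46 high, standing upright; 56.5 in diameter. Origin: centre of its underside. About 0.12 kg (varies), slides on the table with a small friction (below 1.5 N). Its own yaw means nothing.
- fence: Low straight fixed aluminium fence, 260 long, 40 high, 18 thick; its working face is a slippery white strip on foam that gives about 1 per 4 N. Origin: table level, on the line of the face. +x: along the face, the way the jar must travel, to the stop; +y: square out of the face, to the jar's side. The face is the plane y = 0, from x = -110 to +150. A jar touching it has its centre at y = 28; the jar starts at x = -90 to -40.
- rubber (a joint): Black rubber pad, 22 wide, 30 high, its centre 28 out from the fence face and 22 above the table, on the grey stop block (20 x 46, knob up to 63) clamped across the jar's path. The stop is set by hand: the rubber's face is somewhere from x = +75 to +125 of the fence, not measured: feel or see it. Value: squeeze in m, 0 untouched; springy, about 5 N per mm, hard end 6 mm.
- feeler (a joint): Thin brass feeler pin, 5 in diameter, through the middle of the rubber, 24 above the table; untouched it sticks out 10 beyond the rubber's face. Value: how far it is pushed in, in m, 0 = out, 0.010 = level with the rubber's face, which is where a jar touching the rubber holds it. Its spring is too weak (below 0.1 N) to push the jar back.
- strip_a: Small green two-pole terminal block, 43 x 23 x 34 high, loose, standing beside the run of the jar, about 95 out from the fence face. Bystander. Origin: centre of its underside.
- strip_b: A second green terminal block like strip_a, 43 x 23 x 34 high, loose, further on towards the stop, about 95 out from the fence face. Bystander. Origin: centre of its underside.
- dish: Round steel dish of screws, 64 in diameter, 19 high, loose, behind the near end of the fence. Bystander. Origin: centre of its underside.

How it is judged:
By the outcome, as a careful person would: the job done as asked, in the order asked, and still so for the second after the job is handed in, with the robot touching nothing.
It also fails if it takes over 64 s, if anything falls off the work surface, if the arm or the gripper's body presses on something with over 40 N, if the wrist force passes 120 N, or if a joint passes its speed limit or range.

## Working session

There is one attempt and no reset: what is moved stays moved. The work goes in short steps, Python scripts to look and compute and a tool call to move; the robot and the scene stay as the last step left them, time stands still between calls to the robot, and variables do not carry over. Pictures are saved under pics/ and viewed, at most 10 in all, crops included, and the job is handed in when it is done.

Besides the shell and the picture viewer there is one more tool, called after "Request:" as name([rows], argument=value, ...), one row to a line, values as JSON. jog_arm: Moves the arm, as the interface text tells. Its arguments: {"type":"object","properties":{"series":{"type":"array"},"newtons":{"type":"number"}},"required":["series"]}

```bash
mkdir -p pics; cat > h.py <<'E'
import numpy as np, cv2
from cell import bot, optics
def grab(n):
    c=optics.calibration(n); p,d=optics.camera(n)
    R=cv2.Rodrigues(np.array(c["rvec"],float))[0]; t=np.array(c["tvec"],float).ravel(); K=np.array(c["intrinsics"])
    v,u=np.mgrid[:400,:640]
    P=np.stack([(u-K[0,2])/K[0,0]*d,(v-K[1,2])/K[1,1]*d,d],-1)
    return p,d,(P-t)@R   # R^T(P-t)
def save(n,p): cv2.imwrite("pics/"+n,p[:,:,::-1])
E
python3 - <<'E'
from h import *
s=bot.get_state(); print({k:np.round(v,3).tolist() for k,v in s.items()})
for n in("top","side"):
    p,d,W=grab(n); save(n+"1.png",p); np.savez(n+"1.npz",p=p,d=d,W=W)
E
```

```text
{'t': 0.0, 'joints': [-1.279, 0.384, 0.044, 1.6, -0.018, 1.161, -0.05], 'dq': [-0.001, -0.001, 0.002, 0.001, 0.0, 0.001, -0.001], 'effort': [-0.0, -43.345, 1.025, -24.952, 0.011, 0.011, -0.0], 'ee_pos': [0.247, 0.601, 0.403], 'eef_rot': [0.194, 0.981, -0.001, -0.0], 'force': [0.662, 0.156, -0.275], 'moment': [0.067, 0.024, -0.035], 'gripper_force': 0.0, 'width': 0.085}
```

View pics/top1.png

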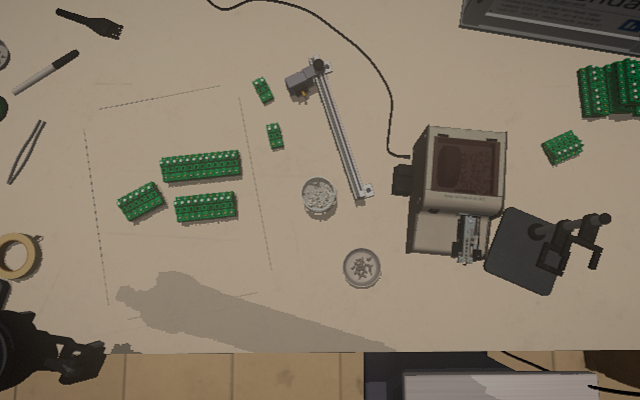

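View pics/side1.png

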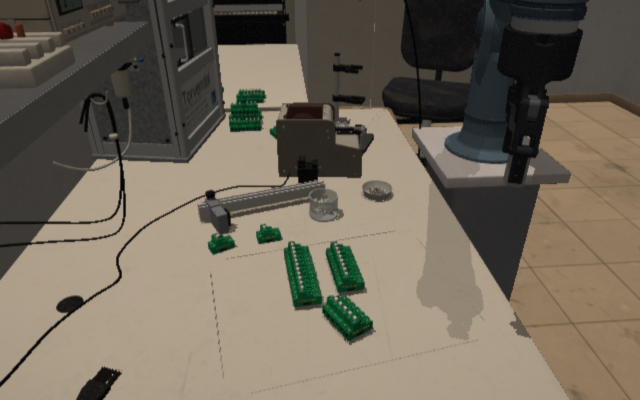

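The top view shows the jar at (319,196), the fence from (318,65) to (366,192), the stop block at (301,83), the strips at (262,90) and (275,136), and the dish at (362,267). The side view agrees with this layout.

```bash
python3 - <<'E'
from h import *
z=np.load("top1.npz"); W=z["W"];p=z["p"]
def show(n,u0,u1,v0,v1,lo,hi):
    q=W[v0:v1,u0:u1].reshape(-1,3); q=q[(q[:,2]>lo)&(q[:,2]<hi)]
    r=cv2.minAreaRect((q[:,:2]*1000).astype(np.float32)); print(n,len(q),q.mean(0).round(4),np.percentile(q[:,2],[5,50,95]).round(3),np.round(r[0],1),np.round(r[1],1),round(r[2],1))
    return q
for u,v in((319,230),(362,310),(240,60)): print(W[v,u].round(4))
q=show("jar",298,340,174,218,.03,.06); print(cv2.minEnclosingCircle((q[:,:2]*1000).astype(np.float32)))
show("dish",340,385,245,290,.008,.03)
f=show("fence",316,375,75,201,.03,.05)
show("stop",284,316,66,98,.02,.08)
show("knob",284,330,56,100,.05,.08)
show("sa",266,286,121,152,.02,.04); show("sb",250,274,75,105,.02,.04)
c=p[50:215,245:385]; save("crop1.png",cv2.resize(c,None,fx=3.6,fy=3.6,interpolation=cv2.INTER_CUBIC))
E
```

```text
[0.3897 0.2989 0.0006]
[ 0.255   0.2276 -0.0003]
[0.6972 0.4394 0.0024]
jar 216 [0.4505 0.2997 0.0428] [0.032 0.045 0.048] [446.9 299.6] [56.2 56.2] 13.7
((447.0749816894531, 299.75390625), 28.625219345092773)
dish 505 [0.3263 0.2259 0.0137] [0.009 0.013 0.02 ] [326.4 227.5] [63.3 62.6] 89.5
fence 1511 [0.5402 0.2627 0.0382] [0.033 0.039 0.043] [540.4 287. ] [225.4  70.2] 17.2
stop 553 [0.6437 0.3274 0.0401] [0.025 0.042 0.047] [641.6 324.4] [37.7 53.9] 25.8
knob 109 [0.6624 0.2972 0.0614] [0.054 0.062 0.065] [664.7 303.2] [30.5 17.1] 73.8
sa 131 [0.5576 0.3757 0.0256] [0.02  0.025 0.033] [557.3 375.6] [20.3 21.3] 9.0
sb 129 [0.6405 0.3974 0.0257] [0.02  0.025 0.034] [640.2 397.6] [21.  20.6] 29.0
```

View pics/crop1.png

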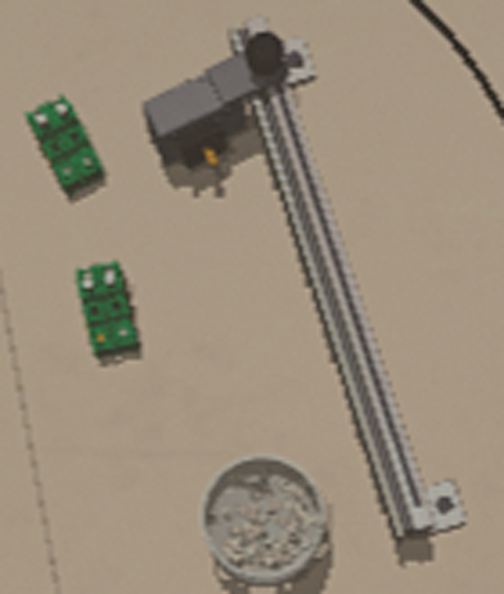

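The crop shows the fence's jar-side edge running from (255,100) to (400,530), with the stop across its far end, the brass feeler at (210,155), and the jar at (265,520). Next I fit the fence line and frame.

```bash
python3 - <<'E'
from h import *
z=np.load("top1.npz"); W=z["W"]
A=W[60:205,310:380].reshape(-1,3)
A=A[(A[:,2]>.034)&(A[:,2]<.046)]
th=np.deg2rad(17.2)
for it in range(3):
    e=np.array([np.cos(th),np.sin(th)]);n=np.array([-e[1],e[0]])
    s=A[:,:2]@e;m=A[:,:2]@n
    xs=[];lo=[];hi=[]
    b=np.arange(s.min()+.03,s.max()-.07,.008)
    for a in b:
        k=(s>=a)&(s<a+.008)
        if k.sum()>8: xs.append(a+.004);hi.append(np.percentile(m[k],97));lo.append(np.percentile(m[k],3))
    h=np.polyfit(xs,hi,1);l=np.polyfit(xs,lo,1);print("th",np.rad2deg(th),"slopes",h[0],l[0],"n",np.median(hi),np.median(lo),np.std(np.polyval(h,xs)-hi))
    th+=np.arctan((h[0]+l[0])/2)
e=np.array([np.cos(th),np.sin(th)]);n=np.array([-e[1],e[0]])
face=np.median(hi)
F=lambda x:(np.dot(x,e),np.dot(x,n)-face)
k=(A[:,:2]@n<face+.003); print("s range",np.percentile((A[:,:2]@e)[k],[.2,1,99,99.8]))
for nm,x in dict(jar=(.447,.2997),dish=(.3264,.2275),sa=(.5573,.3756),sb=(.640,.3976)).items(): print(nm,F(x))
B=W[60:120,280:330].reshape(-1,3)
sB=B[:,:2]@e;mB=B[:,:2]@n-face
for a,c in((.005,.016),(.02,.03),(.036,.05),(.05,.07)):
    k=(B[:,2]>a)&(B[:,2]<c)&(mB>.008)&(mB<.052); 
    if k.sum():print(a,k.sum(),np.percentile(sB[k],[1,10,50,90,99]).round(4),np.percentile(mB[k],[1,99]).round(4))
# side view too
z=np.load("side1.npz");B=z["W"].reshape(-1,3);sB=B[:,:2]@e;mB=B[:,:2]@n-face
k=(B[:,2]>.012)&(B[:,2]<.035)&(mB>.02)&(mB<.036)&(sB>.6)&(sB<.75)
print("side rubber",k.sum(),np.percentile(sB[k],[0,2,10,50,90]).round(4) if k.sum() else 0)
k=(B[:,2]>.01)&(B[:,2]<.03)&(abs(mB)<.012)&(sB>.52)&(sB<.66)
print("side face n",k.sum(),np.percentile(mB[k],[5,50,95]) if k.sum() else 0)
k=(B[:,2]>.01)&(B[:,2]<.05)&(abs(mB-.038)<.06)&(sB>.45)&(sB<.6)
print(cv2.minEnclosingCircle((np.c_[sB[k],mB[k]]*1000).astype(np.float32)), F((0,0)))
print("th",th,e,n,face)
E
```

```text
th 17.2 slopes -0.26262506316257134 0.0010947411440576102 n 0.09703733825727462 0.08007012873419789 0.01448072731419599
th 9.749980191059175 slopes -0.08131004127355093 0.1307207684444604 n 0.17693953835180576 0.1563657646687257 0.013751733950051836
th 11.165205372773643 slopes -0.10632379368092701 0.10588509055920103 n 0.1620349062851643 0.14222656665924527 0.013712835855176233
s range [0.47678989 0.47865157 0.69966826 0.70203038]
jar (np.float64(0.49652756680097404), np.float64(0.04554511540937217))
dish (np.float64(0.3642398827358153), np.float64(-0.001964553550501097))
sa (np.float64(0.619425429010158), np.float64(0.09867717225279246))
sb (np.float64(0.7048189856887347), np.float64(0.10426559580355346))
0.005 39 [0.6478 0.6793 0.6861 0.6949 0.7312] [0.0095 0.0511]
0.02 69 [0.6727 0.6757 0.6827 0.6954 0.7292] [0.0082 0.0517]
0.036 386 [0.6808 0.6869 0.6982 0.7096 0.7258] [0.0082 0.0514]
0.05 11 [0.7027 0.7036 0.707  0.7113 0.7119] [0.008  0.0229]
side rubber 29 [0.6709 0.6717 0.6744 0.7103 0.7124]
side face n 408 [-0.00913861 -0.00236753  0.00415145]
((538.66455078125, 37.82025909423828), 84.78363800048828) (np.float64(0.0), np.float64(-0.1620349062851643))
th 0.19465024385891597 [0.98111538 0.1934234 ] [-0.1934234   0.98111538] 0.1620349062851643
```

The stop block contaminated that fit, so I redo it with a robust window.

```bash
cat > fr.py <<'E'
from h import *
z=np.load("top1.npz"); W=z["W"]
A=W[60:205,310:380].reshape(-1,3)
A=A[(A[:,2]>.036)&(A[:,2]<.046)]
th=np.deg2rad(17.2)
for it in range(4):
    e=np.array([np.cos(th),np.sin(th)]);n=np.array([-e[1],e[0]])
    s=A[:,:2]@e;m=A[:,:2]@n; c=.089 if it==0 else (np.median(hi)+np.median(lo))/2
    k0=abs(m-c)<.016
    xs=[];lo=[];hi=[]
    for a in np.arange(.47,.63,.008):
        k=k0&(s>=a)&(s<a+.008)
        if k.sum()>8: xs.append(a+.004);hi.append(np.percentile(m[k],97));lo.append(np.percentile(m[k],3))
    h=np.polyfit(xs,hi,1);l=np.polyfit(xs,lo,1);th+=np.arctan((h[0]+l[0])/2)
face=np.median(hi); F=lambda x:(float(np.dot(x,e)),float(np.dot(x,n)-face))
E
python3 - <<'E'
from fr import *
print(np.rad2deg(th),h[0],l[0],face,np.median(lo),np.std(np.polyval(h,xs)-hi))
mA=A[:,:2]@n-face;k=(mA<.0)&(mA>-.016); print("s range",np.percentile((A[:,:2]@e)[k],[.2,1,99,99.8]))
for nm,x in dict(jar=(.447,.2997),dish=(.3264,.2275),sa=(.5573,.3756),sb=(.640,.3976)).items(): print(nm,F(x))
def st(B,tag):
    sB=B[:,:2]@e;mB=B[:,:2]@n-face
    for a,c in((.012,.034),(.036,.05),(.05,.07)):
        k=(B[:,2]>a)&(B[:,2]<c)&(mB>.018)&(mB<.038)&(sB>.6)&(sB<.76)
        if k.sum():print(tag,a,k.sum(),np.percentile(sB[k],[1,10,50,90,99]).round(4))
    k=(B[:,2]>.01)&(B[:,2]<.03)&(abs(mB)<.012)&(sB>.55)&(sB<.64)
    if k.sum(): print("face",k.sum(),np.percentile(mB[k],[5,50,95]).round(4))
st(W[60:120,280:330].reshape(-1,3),"top"); st(np.load("side1.npz")["W"].reshape(-1,3),"side")
print(e,n)
E
```

```text
17.225315538449692 0.0008846719805782824 -0.0008846718657239797 0.09661461042960426 0.07981743559243352 0.000351420590503193
s range [0.48896662 0.49088445 0.71925504 0.74182993]
jar (0.515701174407106, 0.05727297423898309)
dish (0.3791297789514686, 0.02402460671063822)
sa (0.6435302308177526, 0.0971055279753896)
sb (0.7290358006641621, 0.09362881613216725)
top 0.012 61 [0.6896 0.6923 0.6979 0.6999 0.7079]
top 0.036 179 [0.6977 0.7018 0.7127 0.7232 0.7261]
face 2 [0.0004 0.0004 0.0005]
side 0.012 47 [0.6885 0.6919 0.7242 0.7261 0.7266]
side 0.036 86 [0.6973 0.7004 0.7145 0.7249 0.7264]
face 262 [-0.0028 -0.0006  0.0018]
[0.95514761 0.2961301 ] [-0.2961301   0.95514761]
```

Fence frame: direction 17.2°, origin at s≈0.5985. In it the jar is at x≈-83, y≈57 and the stop face is near x≈+99. The sizes and the strips' y≈95 agree with the task. I'm moving above the jar's outer side with the fingers shut.

Request:
jog_arm([
  {"linear":[-1,-0.6,0.4],"delta_rot":[0,0,-1.5],"fingers":1},
  {"linear":[-2,-1.2,0.8],"delta_rot":[0,0,-3],"fingers":1},
  {"linear":[-2.8,-1.7,1.1],"delta_rot":[0,0,-4.5],"fingers":1},
  {"linear":[-3.6,-2.1,1.4],"delta_rot":[0,0,-6],"fingers":1},
  {"linear":[-4.1,-2.4,1.6],"delta_rot":[0,0,-7.2],"fingers":1},
  {"linear":[-4.33,-2.57,1.7],"delta_rot":[0,0,-7.92],"fingers":1},
  {"linear":[-4.33,-2.57,1.7],"delta_rot":[0,0,-7.92],"fingers":1},
  {"linear":[-4.33,-2.57,1.7],"delta_rot":[0,0,-7.92],"fingers":1},
  {"linear":[-4.33,-2.57,1.7],"delta_rot":[0,0,-7.92],"fingers":1},
  {"linear":[-4.33,-2.57,1.7],"delta_rot":[0,0,-7.92],"fingers":1},
])

```text
t: 1.35
ee_pos: [0.4279, 0.3612, 0.303]
eef_rot: [-0.151, 0.988, 0.0, 0.0]
force: [-0.6, 0.0, 0.5]
width: -0.0
gripper_force: 0.0
```

```bash
cat > st.py <<'E'
from fr import *
def st():
    s=bot.get_state(); from scipy.spatial.transform import Rotation as Ro
    M=Ro.from_quat(s["eef_rot"]).as_matrix(); f=np.array(s["force"]); p=np.array(s["ee_pos"]); tip=p+M[:,2]*.173
    a=F(tip[:2]); print("t",round(s["t"],2),"tip fence xy mm",round((a[0]-.5985)*1000,1),round(a[1]*1000,1),"tipz",round(tip[2]*1000,1),"-toolx ang in fence",round(float(np.rad2deg(np.arctan2(-M[1,0],-M[0,0])-th)),2),"tilt",M[:2,2].round(4),"f fence",(f[:2]@e).round(2),(f[:2]@n).round(2),f[2].round(2),"w",round(s["width"],3))
E
python3 - <<'E'
from st import *
st(); p,d,Wr=grab("wrist"); save("w1.png",p); np.savez("w1.npz",p=p,W=Wr)
q=Wr.reshape(-1,3);q=q[(q[:,2]>.03)&(q[:,2]<.055)&(np.hypot(q[:,0]-.447,q[:,1]-.3)<.045)]
if len(q)>50: c=cv2.minEnclosingCircle((q[:,:2]*1000).astype(np.float32)); print(c,F(np.array(c[0])/1000))
E
```

```text
t 1.35 tip fence xy mm -82.7 121.8 tipz 130.0 -toolx ang in fence 0.17 tilt [0.0003 0.0009] f fence -0.54 0.17 0.49 w -0.0
((446.3282165527344, 299.566162109375), 28.942602157592773) (0.5150198886226829, 0.05734407459713983)
```

View pics/w1.png

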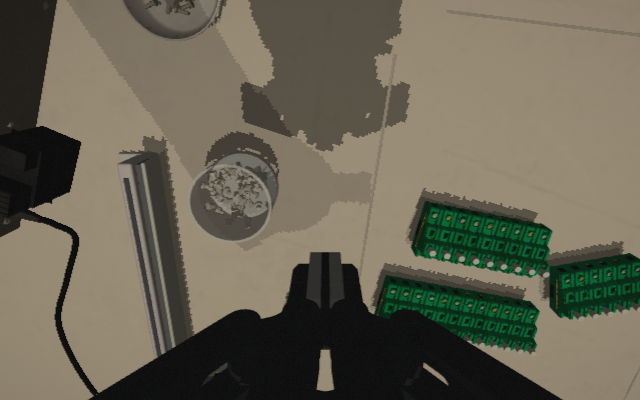

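The wrist view shows the jar at (232,203), the fence on the left, and shut fingers at (325,290) whose knuckles flare sideways at (240,320). I check how high the flare is relative to the tip before choosing the pushing face.

```bash
python3 - <<'E'
from st import *
W=np.load("w1.npz")["W"]; s=bot.get_state(); p=np.array(s["ee_pos"])
from scipy.spatial.transform import Rotation as Ro
M=Ro.from_quat(s["eef_rot"]).as_matrix()
T=(W-p)@M*1000
t=T[250:400,90:560].reshape(-1,3); t=t[(t[:,2]<185)&(t[:,2]>20)&(abs(t[:,0])<90)&(abs(t[:,1])<90)]
for a in range(80,180,8):
    k=(t[:,2]>=a)&(t[:,2]<a+8)
    if k.sum()>3: print("above tip",173-a-8,173-a,"x",t[k,0].min().round(1),t[k,0].max().round(1),"y",t[k,1].min().round(1),t[k,1].max().round(1),k.sum())
E
```

```text
above tip 77 85 x 10.1 19.7 y -55.3 56.4 4462
above tip 69 77 x 2.3 19.6 y -53.5 54.0 7579
above tip 61 69 x -8.1 19.1 y -47.7 48.5 4625
above tip 53 61 x -11.3 15.6 y -41.4 42.4 7854
above tip 45 53 x -11.4 15.7 y -34.5 34.9 3458
above tip 37 45 x -10.5 15.4 y -27.4 21.4 1281
above tip 29 37 x 1.5 13.1 y -13.2 14.0 713
above tip 21 29 x 7.0 13.0 y -13.3 14.0 788
above tip 13 21 x 6.8 13.0 y -13.2 14.1 695
above tip 5 13 x 7.0 13.0 y -13.2 14.0 450
above tip -3 5 x 11.0 12.0 y -5.9 6.8 28
```

The flare begins 37 mm above the tip, and the ±11 mm side faces are clean. I'll push with the -x tool face, tip at about 11 mm and leaning slightly tip-first. First turn 90°.

Request:
jog_arm([
  {"linear":[0,0,0.2],"delta_rot":[0,0,2],"fingers":1},
  {"linear":[0,0,0.4],"delta_rot":[0,0,4],"fingers":1},
  {"linear":[0,0,0.6],"delta_rot":[0,0,6],"fingers":1},
  {"linear":[0,0,0.8],"delta_rot":[0,0,8],"fingers":1},
  {"linear":[0,0,1],"delta_rot":[0,0,10],"fingers":1},
  {"linear":[0,0,1],"delta_rot":[0,0,12],"fingers":1},
  {"linear":[0,0,1],"delta_rot":[0,0,14],"fingers":1},
  {"linear":[0,0,1],"delta_rot":[0,0,16],"fingers":1},
  {"linear":[0,0,1],"delta_rot":[0,0,18],"fingers":1},
  {"linear":[0,0,1],"delta_rot":[0,0,18],"fingers":1},
  {"linear":[0,0,1],"delta_rot":[0,0,18],"fingers":1},
])

```text
t: 2.78
ee_pos: [0.4285, 0.3602, 0.2427]
eef_rot: [0.592, 0.806, 0.0, -0.0]
force: [-0.6, 0.0, -0.7]
width: -0.0001
gripper_force: 0.0
```

```bash
python3 -c "
from st import *
st()"
```

```text
t 2.77 tip fence xy mm -82.5 120.5 tipz 69.7 -toolx ang in fence -89.78 tilt [0.0001 0.0001] f fence -0.6 0.21 -0.66 w -0.0
```

Request:
jog_arm([
  {"linear":[0,0,0.5],"delta_rot":[0,-0.3,0],"fingers":1},
  {"linear":[0,0,0.9],"delta_rot":[0,-0.3,0],"fingers":1},
  {"linear":[0,0,0.97],"delta_rot":[0,-0.3,0],"fingers":1},
  {"linear":[0,0,0.97],"delta_rot":[0,-0.3,0],"fingers":1},
  {"linear":[-0.1,0,0.97],"delta_rot":[0,-0.3,0],"fingers":1},
  {"linear":[-0.2,0,0.97],"delta_rot":[0,-0.3,0],"fingers":1},
  {"linear":[-0.28,0,0.97],"delta_rot":[0,-0.3,0],"fingers":1},
  {"linear":[-0.35,0,0.97],"delta_rot":[0,-0.3,0],"fingers":1},
  {"linear":[-0.42,0,0.97],"delta_rot":[0,-0.3,0],"fingers":1},
  {"linear":[-0.49,0,0.97],"delta_rot":[0,-0.3,0],"fingers":1},
  {"linear":[-0.56,0,0.97],"delta_rot":[0,-0.3,0],"fingers":1},
  {"linear":[-0.6,0,0.97],"delta_rot":[0,-0.3,0],"fingers":1},
])

```text
t: 4.28
ee_pos: [0.4395, 0.3252, 0.1844]
eef_rot: [0.593, 0.805, -0.008, 0.011]
force: [0.2, -0.2, 1.3]
width: 0.0001
gripper_force: 0.5
```

```bash
cat >> st.py <<'E'
def jar(c="top"):
    p,d,W=grab(c); q=W.reshape(-1,3); sx=q[:,:2]@e-.5985; y=q[:,:2]@n-face
    k=(q[:,2]>.041)&(q[:,2]<.050)&(sx>-.13)&(sx<.095)&(y>.002)&(y<.09)
    if k.sum()>20:
        r=cv2.minEnclosingCircle((np.c_[sx,y][k]*1000).astype(np.float32)); print(c,"jar",np.round(r[0],1),round(r[1],1),k.sum())
    else: print("no jar",k.sum())
    return p
E
python3 -c "
from st import *
st(); p=jar(); save('t2.png',p); p=jar('side'); save('s2.png',p)"
```

```text
t 4.28 tip fence xy mm -82.4 79.3 tipz 11.5 -toolx ang in fence -89.97 tilt [ 0.0077 -0.0251] f fence 0.12 -0.21 1.26 w 0.0
no jar 0
side jar [-28.7  44.6] 79.5 85
```

Request:
jog_arm([
  {"linear":[-0.05,0,0],"delta_rot":[0,0,0],"fingers":1},
  {"linear":[-0.1,0,0],"delta_rot":[0,0,0],"fingers":1},
  {"linear":[-0.13,0,0],"delta_rot":[0,0,0],"fingers":1},
  {"linear":[-0.15,0,0],"delta_rot":[0,0,0],"fingers":1},
  {"linear":[-0.15,0,0],"delta_rot":[0,0,0],"fingers":1},
])

```text
t: 5.0
ee_pos: [0.4421, 0.3167, 0.1847]
eef_rot: [0.593, 0.805, -0.008, 0.011]
force: [0.2, 0.6, 0.2]
width: 0.0002
gripper_force: 0.0
```

```bash
python3 -c "
from st import *
st()"
```

```text
t 5.0 tip fence xy mm -82.4 70.4 tipz 11.7 -toolx ang in fence -89.97 tilt [ 0.0077 -0.0253] f fence 0.39 0.51 0.23 w 0.0
```

Request:
jog_arm([
  {"linear":[-0.015,0,0],"delta_rot":[0,0,0],"fingers":1},
  {"linear":[-0.03,0,0],"delta_rot":[0,0,0],"fingers":1},
  {"linear":[-0.03,0,0],"delta_rot":[0,0,0],"fingers":1},
])

```text
t: 5.38
ee_pos: [0.4426, 0.3152, 0.1847]
eef_rot: [0.593, 0.805, -0.008, 0.011]
force: [0.1, 0.8, -0.2]
width: -0.0004
gripper_force: 0.1
```

```bash
python3 -c "
from st import *
st()"
```

```text
t 5.38 tip fence xy mm -82.4 68.8 tipz 11.8 -toolx ang in fence -89.96 tilt [ 0.0077 -0.025 ] f fence 0.31 0.71 -0.15 w -0.0
```

Request:
jog_arm([
  {"linear":[-0.015,0,0],"delta_rot":[0,0,0],"fingers":1},
  {"linear":[-0.025,0,0],"delta_rot":[0,0,0],"fingers":1},
  {"linear":[-0.025,0,0],"delta_rot":[0,0,0],"fingers":1},
])

```text
t: 5.75
ee_pos: [0.443, 0.3139, 0.1848]
eef_rot: [0.593, 0.805, -0.008, 0.01]
force: [-1.1, 0.2, -1.3]
width: -0.0001
gripper_force: 0.3
```

```bash
python3 -c "
from st import *
st()"
```

```text
t 5.75 tip fence xy mm -82.5 67.5 tipz 11.8 -toolx ang in fence -89.95 tilt [ 0.0077 -0.0249] f fence -0.93 0.54 -1.27 w -0.0
```

Request:
jog_arm([
  {"linear":[-0.015,0,0],"delta_rot":[0,0,0],"fingers":1},
  {"linear":[-0.03,0,0],"delta_rot":[0,0,0],"fingers":1},
  {"linear":[-0.03,0,0],"delta_rot":[0,0,0],"fingers":1},
])

```text
t: 6.12
ee_pos: [0.4433, 0.3129, 0.1849]
eef_rot: [0.593, 0.805, -0.007, 0.01]
force: [-1.0, 3.5, -1.2]
width: -0.0001
gripper_force: 1.7
```

```bash
python3 -c "
from st import *
st()"
```

```text
t 6.12 tip fence xy mm -82.4 66.7 tipz 12.0 -toolx ang in fence -89.91 tilt [ 0.0076 -0.0238] f fence 0.1 3.64 -1.22 w -0.0
```

Fence contact is clear: 3.6 N at the finger position that matches the geometry. I back off, lift, and go round behind the jar.

Request:
jog_arm([
  {"linear":[0.03,0,0],"delta_rot":[0,0,0],"fingers":1},
  {"linear":[0.1,0,0],"delta_rot":[0,0,0],"fingers":1},
  {"linear":[0.25,0,0],"delta_rot":[0,0.3,0],"fingers":1},
  {"linear":[0.25,0,-0.5],"delta_rot":[0,0.3,0],"fingers":1},
  {"linear":[0.25,0,-1],"delta_rot":[0,0.3,0],"fingers":1},
  {"linear":[0.1,-0.5,-1],"delta_rot":[0,0.3,0],"fingers":1},
  {"linear":[-0.375,-0.95,-1],"delta_rot":[0,0.3,0],"fingers":1},
  {"linear":[-0.375,-0.95,-1],"delta_rot":[0,0.3,0],"fingers":1},
])

```text
t: 7.12
ee_pos: [0.3939, 0.2719, 0.2447]
eef_rot: [0.594, 0.804, -0.002, -0.001]
force: [0.8, -0.1, -0.5]
width: -0.0005
gripper_force: 0.0
```

Request:
jog_arm([
  {"linear":[0,0,0],"delta_rot":[0,0,-2],"fingers":1},
  {"linear":[0,0,0],"delta_rot":[0,0,-4],"fingers":1},
  {"linear":[0,0,0],"delta_rot":[0,0,-6],"fingers":1},
  {"linear":[0,0,0],"delta_rot":[0,0,-8],"fingers":1},
  {"linear":[0,0,0],"delta_rot":[0,0,-10],"fingers":1},
  {"linear":[0,0,0],"delta_rot":[0,0,-12],"fingers":1},
  {"linear":[0,0,0],"delta_rot":[0,0,-14],"fingers":1},
  {"linear":[0,0,0],"delta_rot":[0,0,-14],"fingers":1},
  {"linear":[0,0,0],"delta_rot":[0,0,-14],"fingers":1},
])

```text
t: 8.25
ee_pos: [0.3957, 0.2755, 0.2455]
eef_rot: [0.025, 1.0, 0.0, 0.0]
force: [-0.6, -0.8, 0.7]
width: -0.0002
gripper_force: 0.0
```

```bash
python3 -c "
from st import *
st(); p=jar('top');p=jar('wrist'); save('w3.png',p); p=jar('side')"
```

```text
t 8.25 tip fence xy mm -138.9 49.4 tipz 72.5 -toolx ang in fence -20.11 tilt [0.0003 0.0005] f fence -0.85 -0.61 0.73 w -0.0
no jar 0
wrist jar [-58.1  19.3] 4.0 133
side jar [-10.9  16.2] 101.9 168
```

Request:
jog_arm([
  {"linear":[0,0,0.5],"delta_rot":[0,-0.3,0],"fingers":1},
  {"linear":[0,0,0.9],"delta_rot":[0,-0.3,0],"fingers":1},
  {"linear":[0,0,1.01],"delta_rot":[0,-0.3,0],"fingers":1},
  {"linear":[0,0,1.01],"delta_rot":[0,-0.3,0],"fingers":1},
  {"linear":[-0.08,0.027,1.01],"delta_rot":[0,-0.3,0],"fingers":1},
  {"linear":[-0.16,0.054,1.01],"delta_rot":[0,-0.3,0],"fingers":1},
  {"linear":[-0.22,0.075,1.01],"delta_rot":[0,-0.3,0],"fingers":1},
  {"linear":[-0.27,0.092,1.01],"delta_rot":[0,-0.3,0],"fingers":1},
  {"linear":[-0.32,0.109,1.01],"delta_rot":[0,-0.3,0],"fingers":1},
  {"linear":[-0.37,0.126,1.01],"delta_rot":[0,-0.3,0],"fingers":1},
  {"linear":[-0.42,0.143,1.01],"delta_rot":[0,-0.3,0],"fingers":1},
])

```text
t: 9.78
ee_pos: [0.4209, 0.2827, 0.1847]
eef_rot: [0.024, 1.0, -0.0, 0.013]
force: [-0.7, -0.0, 1.5]
width: 0.0
gripper_force: 0.6
```

```bash
python3 -c "
from st import *
st(); p=jar('top'); save('t4.png',p[50:250,220:420].repeat(3,0).repeat(3,1)); jar('side')"
```

```text
t 9.78 tip fence xy mm -108.6 47.3 tipz 11.8 -toolx ang in fence -19.94 tilt [ 0.0257 -0.0013] f fence -0.67 0.18 1.46 w 0.0
no jar 0
side jar [-83.8  35.6] 40.0 212
```

View pics/t4.png

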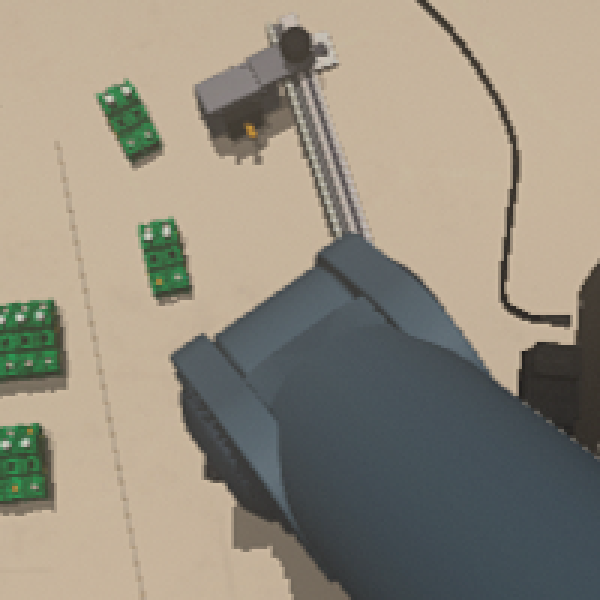

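The arm hides the jar from the top camera. The strips (135,120), (163,258) and the stop at (250,85) are undisturbed. I check with the side camera.

```bash
python3 -c "
from st import *
p,d,W=grab('side'); save('s5.png',cv2.resize(p[130:270,180:400],None,fx=3.5,fy=3.5))"
```

```text
(no output)
```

View pics/s5.png

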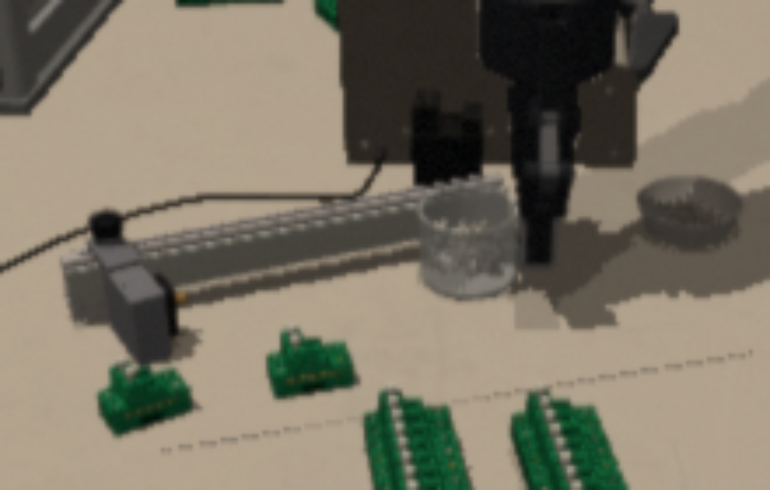

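The side view shows the jar upright at (468,240), touching the fence, with the finger at (540,240) behind it and the rubber and feeler at (178,300). I push along with a slight bias into the fence.

Request:
jog_arm([
  {"linear":[-0.05,0.016,0.001],"delta_rot":[0,0,0],"fingers":1},
  {"linear":[-0.14,0.046,0.004],"delta_rot":[0,0,0],"fingers":1},
  {"linear":[-0.24,0.078,0.006],"delta_rot":[0,0,0],"fingers":1},
  {"linear":[-0.34,0.111,0.009],"delta_rot":[0,0,0],"fingers":1},
  {"linear":[-0.44,0.143,0.011],"delta_rot":[0,0,0],"fingers":1},
  {"linear":[-0.54,0.176,0.014],"delta_rot":[0,0,0],"fingers":1},
  {"linear":[-0.64,0.209,0.017],"delta_rot":[0,0,0],"fingers":1},
  {"linear":[-0.74,0.241,0.019],"delta_rot":[0,0,0],"fingers":1},
  {"linear":[-0.84,0.274,0.022],"delta_rot":[0,0,0],"fingers":1},
  {"linear":[-0.94,0.306,0.024],"delta_rot":[0,0,0],"fingers":1},
  {"linear":[-1.03,0.336,0.027],"delta_rot":[0,0,0],"fingers":1},
  {"linear":[-1.11,0.362,0.029],"delta_rot":[0,0,0],"fingers":1},
])

```text
t: 11.42
ee_pos: [0.4889, 0.3012, 0.1848]
eef_rot: [0.024, 1.0, -0.0, 0.013]
force: [-0.5, 0.1, 0.2]
width: 0.0
gripper_force: 0.4
```

```bash
python3 -c "
from st import *
st()
p,d,W=grab('side'); save('s6.png',cv2.resize(p[130:270,180:400],None,fx=3.5,fy=3.5))"
```

```text
t 11.43 tip fence xy mm -38.2 44.7 tipz 11.8 -toolx ang in fence -19.96 tilt [ 0.026  -0.0013] f fence -0.46 0.21 0.22 w 0.0
```

View pics/s6.png

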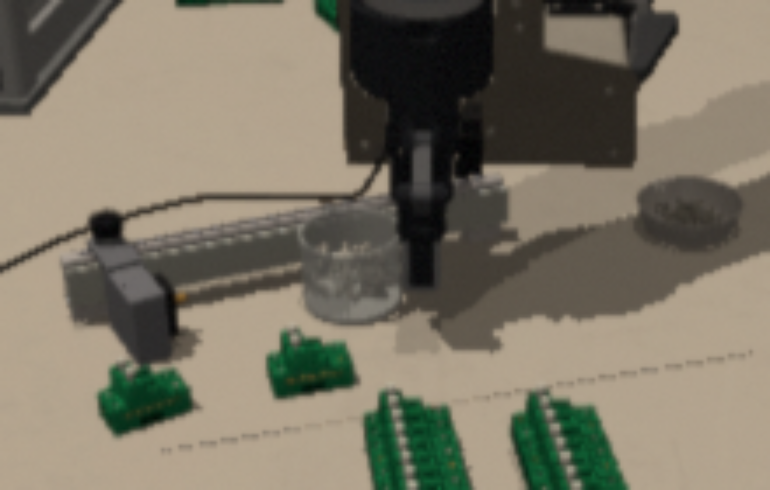

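Side view: the jar at (352,265) is upright and along the fence, with the strips and dish in place. By geometry its centre is near x≈-2. I continue about 56 mm.

Request:
jog_arm([
  {"linear":[-0.05,0.016,0.001],"delta_rot":[0,0,0],"fingers":1},
  {"linear":[-0.14,0.046,0.004],"delta_rot":[0,0,0],"fingers":1},
  {"linear":[-0.24,0.078,0.006],"delta_rot":[0,0,0],"fingers":1},
  {"linear":[-0.34,0.111,0.009],"delta_rot":[0,0,0],"fingers":1},
  {"linear":[-0.44,0.143,0.011],"delta_rot":[0,0,0],"fingers":1},
  {"linear":[-0.54,0.176,0.014],"delta_rot":[0,0,0],"fingers":1},
  {"linear":[-0.63,0.205,0.016],"delta_rot":[0,0,0],"fingers":1},
  {"linear":[-0.71,0.231,0.018],"delta_rot":[0,0,0],"fingers":1},
  {"linear":[-0.78,0.254,0.02],"delta_rot":[0,0,0],"fingers":1},
  {"linear":[-0.84,0.274,0.022],"delta_rot":[0,0,0],"fingers":1},
  {"linear":[-0.88,0.287,0.023],"delta_rot":[0,0,0],"fingers":1},
])

```text
t: 12.85
ee_pos: [0.5423, 0.3158, 0.1848]
eef_rot: [0.024, 1.0, -0.0, 0.013]
force: [-0.4, 0.0, 0.0]
width: -0.0001
gripper_force: 0.4
```

```bash
python3 -c "
from st import *
st()"
```

```text
t 12.85 tip fence xy mm 17.3 42.9 tipz 11.9 -toolx ang in fence -19.96 tilt [ 0.0262 -0.0012] f fence -0.4 0.15 0.05 w -0.0
```

Request:
jog_arm([
  {"linear":[-0.04,0.013,0.001],"delta_rot":[0,0,0],"fingers":1},
  {"linear":[-0.08,0.026,0.002],"delta_rot":[0,0,0],"fingers":1},
  {"linear":[-0.12,0.039,0.003],"delta_rot":[0,0,0],"fingers":1},
  {"linear":[-0.15,0.049,0.004],"delta_rot":[0,0,0],"fingers":1},
  {"linear":[-0.15,0.049,0.004],"delta_rot":[0,0,0],"fingers":1},
])

```text
t: 13.48
ee_pos: [0.5516, 0.3182, 0.1849]
eef_rot: [0.024, 1.0, -0.0, 0.013]
force: [0.1, 0.8, -0.1]
width: -0.0001
gripper_force: 0.1
```

```bash
python3 -c "
from st import *
st()"
```

```text
t 13.47 tip fence xy mm 26.9 42.4 tipz 11.9 -toolx ang in fence -19.96 tilt [ 0.0268 -0.0011] f fence 0.35 0.74 -0.05 w -0.0
```

Request:
jog_arm([
  {"linear":[-0.012,0.004,0],"delta_rot":[0,0,0],"fingers":1},
  {"linear":[-0.024,0.008,0.001],"delta_rot":[0,0,0],"fingers":1},
  {"linear":[-0.024,0.008,0.001],"delta_rot":[0,0,0],"fingers":1},
])

```text
t: 13.85
ee_pos: [0.5526, 0.3187, 0.1848]
eef_rot: [0.024, 1.0, -0.0, 0.013]
force: [-1.4, 0.0, 0.0]
width: -0.0003
gripper_force: 0.5
```

Request:
jog_arm([
  {"linear":[-0.01,0.003,0],"delta_rot":[0,0,0],"fingers":1},
  {"linear":[-0.018,0.006,0],"delta_rot":[0,0,0],"fingers":1},
  {"linear":[-0.018,0.006,0],"delta_rot":[0,0,0],"fingers":1},
])

```text
t: 14.22
ee_pos: [0.5539, 0.3191, 0.1848]
eef_rot: [0.024, 1.0, -0.0, 0.013]
force: [-0.2, 0.9, 0.9]
width: -0.0
gripper_force: 0.5
```

```bash
python3 -c "
from st import *
st()"
```

```text
t 14.22 tip fence xy mm 29.3 42.6 tipz 11.9 -toolx ang in fence -19.96 tilt [ 0.0263 -0.001 ] f fence 0.1 0.89 0.86 w -0.0
```

Request:
jog_arm([
  {"linear":[-0.012,0.004,0],"delta_rot":[0,0,0],"fingers":1},
  {"linear":[-0.02,0.006,0.001],"delta_rot":[0,0,0],"fingers":1},
  {"linear":[-0.02,0.006,0.001],"delta_rot":[0,0,0],"fingers":1},
])

```text
t: 14.6
ee_pos: [0.555, 0.3194, 0.1848]
eef_rot: [0.024, 1.0, -0.0, 0.013]
force: [-1.5, 0.7, 1.2]
width: 0.0002
gripper_force: 0.6
```

Request:
jog_arm([
  {"linear":[-0.01,0.003,0],"delta_rot":[0,0,0],"fingers":1},
  {"linear":[-0.016,0.005,0],"delta_rot":[0,0,0],"fingers":1},
  {"linear":[-0.016,0.005,0],"delta_rot":[0,0,0],"fingers":1},
])

```text
t: 14.98
ee_pos: [0.556, 0.3196, 0.1848]
eef_rot: [0.024, 1.0, -0.0, 0.013]
force: [-1.2, -0.0, 0.7]
width: 0.0
gripper_force: 0.6
```

Request:
jog_arm([
  {"linear":[-0.01,0.003,0],"delta_rot":[0,0,0],"fingers":1},
  {"linear":[-0.016,0.005,0.001],"delta_rot":[0,0,0],"fingers":1},
  {"linear":[-0.016,0.005,0.001],"delta_rot":[0,0,0],"fingers":1},
])

```text
t: 15.35
ee_pos: [0.557, 0.3197, 0.1848]
eef_rot: [0.024, 1.0, -0.0, 0.013]
force: [-1.3, -0.6, 0.9]
width: 0.0001
gripper_force: 0.7
```

Request:
jog_arm([
  {"linear":[-0.01,0.003,0],"delta_rot":[0,0,0],"fingers":1},
  {"linear":[-0.016,0.005,0],"delta_rot":[0,0,0],"fingers":1},
  {"linear":[-0.016,0.005,0],"delta_rot":[0,0,0],"fingers":1},
])

```text
t: 15.72
ee_pos: [0.558, 0.32, 0.1848]
eef_rot: [0.024, 1.0, -0.0, 0.013]
force: [-1.8, 0.9, 0.6]
width: 0.0001
gripper_force: 0.5
```

```bash
python3 -c "
from st import *
st()
p,d,W=grab('side'); save('s7.png',cv2.resize(p[170:270,180:340],None,fx=5,fy=5))"
```

```text
t 15.72 tip fence xy mm 33.5 42.2 tipz 11.8 -toolx ang in fence -19.96 tilt [ 0.0263 -0.0012] f fence -1.41 1.4 0.57 w 0.0
```

View pics/s7.png

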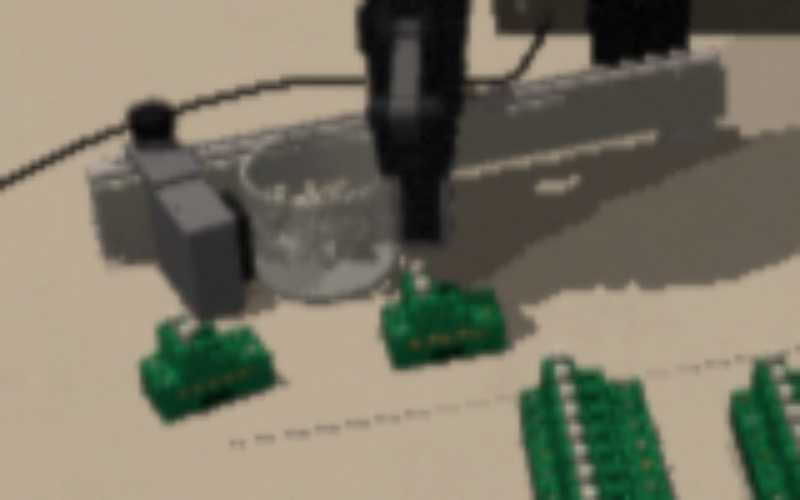

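The side view shows the jar (320,220) at or nearly at the black rubber (240,235), upright. I continue in small steps, straight along the fence.

Request:
jog_arm([
  {"linear":[-0.008,0.003,0],"delta_rot":[0,0,0],"fingers":1},
  {"linear":[-0.016,0.006,0],"delta_rot":[0,0,0],"fingers":1},
  {"linear":[-0.016,0.006,0],"delta_rot":[0,0,0],"fingers":1},
])

```text
t: 16.15
ee_pos: [0.559, 0.3204, 0.1848]
eef_rot: [0.024, 1.0, -0.0, 0.013]
force: [-0.3, 1.3, 0.7]
width: 0.0004
gripper_force: 0.5
```

Request:
jog_arm([
  {"linear":[-0.008,0.003,0],"delta_rot":[0,0,0],"fingers":1},
  {"linear":[-0.012,0.004,0.001],"delta_rot":[0,0,0],"fingers":1},
  {"linear":[-0.012,0.004,0.001],"delta_rot":[0,0,0],"fingers":1},
])

```text
t: 16.52
ee_pos: [0.5595, 0.3205, 0.1847]
eef_rot: [0.024, 1.0, -0.0, 0.013]
force: [-3.0, 0.5, 2.0]
width: 0.0004
gripper_force: 1.0
```

```bash
python3 -c "
from st import *
st()"
```

```text
t 16.52 tip fence xy mm 34.9 42.2 tipz 11.8 -toolx ang in fence -19.96 tilt [ 0.0256 -0.0015] f fence -2.69 1.39 1.95 w 0.0
```

Request:
jog_arm([
  {"linear":[-0.006,0.002,0],"delta_rot":[0,0,0],"fingers":1},
  {"linear":[-0.01,0.004,0],"delta_rot":[0,0,0],"fingers":1},
  {"linear":[-0.01,0.004,0],"delta_rot":[0,0,0],"fingers":1},
])

```text
t: 16.9
ee_pos: [0.5598, 0.3207, 0.1847]
eef_rot: [0.024, 1.0, -0.001, 0.012]
force: [-3.6, 0.4, 2.1]
width: 0.0
gripper_force: 1.8
```

```bash
python3 -c "
from st import *
st()"
```

```text
t 16.9 tip fence xy mm 35.2 42.4 tipz 11.7 -toolx ang in fence -19.95 tilt [ 0.0249 -0.0018] f fence -3.37 1.45 2.09 w 0.0
```

Request:
jog_arm([
  {"linear":[-0.008,0.003,0],"delta_rot":[0,0,0],"fingers":1},
  {"linear":[-0.014,0.005,0],"delta_rot":[0,0,0],"fingers":1},
  {"linear":[-0.014,0.005,0],"delta_rot":[0,0,0],"fingers":1},
])

```text
t: 17.27
ee_pos: [0.5604, 0.3209, 0.1845]
eef_rot: [0.024, 1.0, -0.001, 0.012]
force: [-5.8, -0.8, 3.1]
width: 0.0001
gripper_force: 2.6
```

```bash
python3 -c "
from st import *
st()"
```

```text
t 17.27 tip fence xy mm 35.6 42.4 tipz 11.6 -toolx ang in fence -19.95 tilt [ 0.0238 -0.0021] f fence -5.78 1.01 3.08 w 0.0
```

Request:
jog_arm([
  {"linear":[-0.008,0.003,0],"delta_rot":[0,0,0],"fingers":1},
  {"linear":[-0.014,0.005,0],"delta_rot":[0,0,0],"fingers":1},
  {"linear":[-0.014,0.005,0],"delta_rot":[0,0,0],"fingers":1},
  {"linear":[-0.014,0.005,0],"delta_rot":[0,0,0],"fingers":1},
  {"linear":[-0.014,0.005,0],"delta_rot":[0,0,0],"fingers":1},
])

```text
t: 17.9
ee_pos: [0.5607, 0.3212, 0.1843]
eef_rot: [0.024, 1.0, -0.001, 0.011]
force: [-5.1, -1.0, 4.0]
width: 0.0002
gripper_force: 3.0
```

```bash
python3 -c "
from st import *
st()"
```

```text
t 17.9 tip fence xy mm 35.7 42.5 tipz 11.4 -toolx ang in fence -19.94 tilt [ 0.0224 -0.0026] f fence -5.14 0.57 4.04 w 0.0
```

Request:
jog_arm([
  {"linear":[-0.01,0.003,0],"delta_rot":[0,0,0],"fingers":1},
  {"linear":[-0.02,0.007,0],"delta_rot":[0,0,0],"fingers":1},
  {"linear":[-0.02,0.007,0],"delta_rot":[0,0,0],"fingers":1},
  {"linear":[-0.02,0.007,0],"delta_rot":[0,0,0],"fingers":1},
])

```text
t: 18.4
ee_pos: [0.5613, 0.3215, 0.1841]
eef_rot: [0.024, 1.0, -0.001, 0.01]
force: [-7.6, -1.1, 4.2]
width: 0.0
gripper_force: 3.7
```

```bash
python3 -c "
from st import *
st()"
```

```text
t 18.4 tip fence xy mm 36.0 42.7 tipz 11.2 -toolx ang in fence -19.93 tilt [ 0.0203 -0.0033] f fence -7.55 1.2 4.17 w 0.0
```

It presses at about 8 N. I hold briefly, then release slowly along the contact normal.

Request:
jog_arm([
  {"linear":[0,0,0],"delta_rot":[0,0,0],"fingers":1},
  {"linear":[0,0,0],"delta_rot":[0,0,0],"fingers":1},
  {"linear":[0,0,0],"delta_rot":[0,0,0],"fingers":1},
  {"linear":[0,0,0],"delta_rot":[0,0,0],"fingers":1},
  {"linear":[0.01,0,0],"delta_rot":[0,0,0],"fingers":1},
  {"linear":[0.02,0,0],"delta_rot":[0,0,0],"fingers":1},
  {"linear":[0.03,0,0],"delta_rot":[0,0,0],"fingers":1},
  {"linear":[0.04,0,0],"delta_rot":[0,0,0],"fingers":1},
  {"linear":[0.05,0,0],"delta_rot":[0,0,0],"fingers":1},
  {"linear":[0.06,0,0],"delta_rot":[0,0,0],"fingers":1},
  {"linear":[0.07,0,0],"delta_rot":[0,0,0],"fingers":1},
  {"linear":[0.08,0,0],"delta_rot":[0,0,0],"fingers":1},
])

```text
t: 19.9
ee_pos: [0.559, 0.322, 0.185]
eef_rot: [0.024, 1.0, 0.0, 0.014]
force: [-1.7, -0.5, -2.1]
width: 0.0001
gripper_force: 0.6
```

Request:
jog_arm([
  {"linear":[0.015,0,0],"delta_rot":[0,0,0],"fingers":1},
  {"linear":[0.03,0,0],"delta_rot":[0,0,0],"fingers":1},
  {"linear":[0.06,0,0],"delta_rot":[0,0,0],"fingers":1},
  {"linear":[0.12,0,0],"delta_rot":[0,0,0],"fingers":1},
  {"linear":[0.3,0,0],"delta_rot":[0,0,0],"fingers":1},
  {"linear":[0.5,0,0],"delta_rot":[0,0,0],"fingers":1},
  {"linear":[0.5,0,-0.5],"delta_rot":[0,0,0],"fingers":1},
  {"linear":[0.5,0,-1.2],"delta_rot":[0,0,0],"fingers":1},
  {"linear":[0.5,0,-1.7],"delta_rot":[0,0,0],"fingers":1},
  {"linear":[0.5,0,-1.7],"delta_rot":[0,0,0],"fingers":1},
])

```text
t: 21.15
ee_pos: [0.5262, 0.3244, 0.2891]
eef_rot: [0.024, 1.0, 0.002, 0.015]
force: [0.4, -0.6, 0.5]
width: 0.0001
gripper_force: 0.0
```

Request:
jog_arm([
  {"linear":[1,0,0],"delta_rot":[0,0,0],"fingers":1},
  {"linear":[2,0,0],"delta_rot":[0,0,0],"fingers":1},
  {"linear":[2.5,0,0],"delta_rot":[0,0,0],"fingers":1},
  {"linear":[2.5,0,0],"delta_rot":[0,0,0],"fingers":1},
  {"linear":[2.5,0,0],"delta_rot":[0,0,0],"fingers":1},
])

```text
t: 21.78
ee_pos: [0.3763, 0.3302, 0.2815]
eef_rot: [0.024, 1.0, -0.001, 0.013]
force: [0.3, 0.0, -0.5]
width: 0.0002
gripper_force: 0.0
```

```bash
python3 -c "
from st import *
st(); p=jar('top'); q=jar('side'); a=cv2.resize(p[50:150,245:345],(400,400)); b=cv2.resize(q[190:270,190:270],(400,400)); save('fin.png',np.hstack([a,b]))"
```

```text
t 21.77 tip fence xy mm -137.1 105.7 tipz 108.5 -toolx ang in fence -19.97 tilt [ 0.0263 -0.0019] f fence 0.32 -0.06 -0.52 w 0.0
top jar [70.7 29.2] 28.5 141
side jar [69.8 29.8] 30.4 197
```

View pics/fin.png

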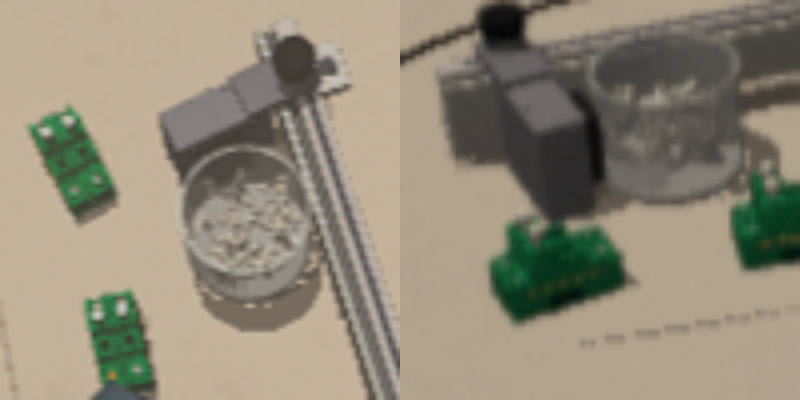

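The final picture shows the jar upright at (245,220), against the fence and the rubber. Its measured centre is (70.7, 29), which is contact within camera error. The feeler is hidden (pushed in), the strips are in place and the robot is clear.

```bash
python3 -c "
from cell import bot
print(bot.hand_in())"
```

```text
the job is handed in; nothing more can be done
None
```

The jar stands free against the fence and the rubber after a press of about 8 N; I handed the job in at about 22 s. The last pictures show the strips unmoved, but the feeler is hidden behind the jar, fence contact is only good to about 1 mm, and the dish, untouched in mid-run pictures, was not checked at the end.

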